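# Put the mixed-up supplies back on their own colour mats

## Task

The supplies on the coloured place mats have got mixed up: put the brown bottle in the middle of the red mat, the blue-capped bottle on the yellow mat, the blue carton on the blue mat and the green-lidded jar on the green mat, each standing upright and centred. The empty white mat is a free place to park something on the way. Set everything down gently without dropping it or knocking it over, and leave the roll of labels alone.

Things in the scene. Friction and masses are not known exactly. Their poses are not given: they have to be found in the camera images.
- iodine_center (a point): brown round bottle with black cap, 52 mm diameter, 90 mm tall; body straight up to 70 mm, cap 29 mm wide above. Point half-way up on its axis, 45 mm above its base; z up
- saline_center (a point): white round bottle with blue cap and blue band, 45 mm diameter, 80 mm tall; body up to 63 mm, cap 25 mm wide above. Point half-way up on its axis, 40 mm above its base; z up
- carton_center (a point): dark blue carton of pads, 58 mm (its x) by 88 mm (its y), 62 mm high, closed and rigid. Point at its centre, 31 mm above its base; z up. Grasp across the 58 mm side
- jar_center (a point): small white round ointment jar with green lid, 50 mm diameter, 60 mm tall, lid fixed. Point half-way up on its axis, 30 mm above its base; z up
- mat_red: red square silicone place mat, 100 x 100 mm and 4 mm thick, fixed on the worktop; origin at the centre of its underside (on the worktop), z up, x and y along its sides; flat on top, so things simply stand on it. The brown bottle belongs here
- mat_yellow: yellow square silicone place mat, 100 x 100 mm and 4 mm thick, fixed on the worktop; origin at the centre of its underside (on the worktop), z up, x and y along its sides; flat on top, so things simply stand on it. The blue-capped bottle belongs here
- mat_blue: blue square silicone place mat, 100 x 100 mm and 4 mm thick, fixed on the worktop; origin at the centre of its underside (on the worktop), z up, x and y along its sides; flat on top, so things simply stand on it. The carton belongs here
- mat_green: green square silicone place mat, 100 x 100 mm and 4 mm thick, fixed on the worktop; origin at the centre of its underside (on the worktop), z up, x and y along its sides; flat on top, so things simply stand on it. The green-lidded jar belongs here
- mat_white: white square silicone place mat, 100 x 100 mm and 4 mm thick, fixed on the worktop; origin at the centre of its underside (on the worktop), z up, x and y along its sides; flat on top, so things simply stand on it. Empty at the start: a free place to park something on the way
- labels_center (a point): bystander: roll of white labels lying flat behind the mats, 64 mm wide, 32 mm high; point at its centre, 16 mm up; to be left alone
Things that resemble listed ones, but are neither listed nor needed, are in the scene too. There is more than one size of the part that bears iodine_center; the job needs the middle-sized.

How it is judged:
At the end, for the whole second after the job is handed in: brown bottle on red, blue-capped bottle on yellow, carton on blue and jar on green mat: each centre within 15 mm of its mat's centre seen from above, upright within 0.1 rad, standing on the mat (centre at most 6 mm above its standing height), and at rest (horizontal distance between iodine_center and mat_red below 0.015 m and angle between each of iodine_center, saline_center, carton_center, jar_center's own z axis and vertical below 0.1 rad and height (world z) of iodine_center below 0.055 m and linear speed of each of iodine, saline, carton, jar below 0.02 m/s and horizontal distance between saline_center and mat_yellow below 0.015 m and height (world z) of saline_center below 0.05 m and horizontal distance between carton_center and mat_blue below 0.015 m and height (world z) of carton_center below 0.041 m and horizontal distance between jar_center and mat_green below 0.015 m and height (world z) of jar_center below 0.04 m); the robot touches nothing.
It fails at once if a bottle, the jar or the carton is tipped over (angle between any of iodine_center, saline_center, carton_center, jar_center's own z axis and vertical above 0.6 rad).
It fails at once if one of them is dropped or thrown (faster than 0.8 m/s with no finger on it) ((linear speed of iodine above 0.8 m/s and contact force between the fingers and iodine below 0.05 N) or (linear speed of saline above 0.8 m/s and contact force between the fingers and saline below 0.05 N) or (linear speed of carton above 0.8 m/s and contact force between the fingers and carton below 0.05 N) or (linear speed of jar above 0.8 m/s and contact force between the fingers and jar below 0.05 N)).
It fails at once if the roll of labels is pushed more than 20 mm from its place (distance of labels_center from where it was at the start of the episode above 0.02 m).
It also fails if it takes over 138 s, if anything falls off the work surface, if the arm or the gripper's body presses on something with over 40 N, if the wrist force passes 120 N, or if a joint passes its speed limit or range.

## Robot

A 6-joint arm with a two-finger parallel gripper is mounted at the origin on a cart in front of the work surface, level with it; the furniture and walls round the work are solid. World frame = base frame: x ahead of the robot, y to its left, z up, the work surface at z = 0. Lengths are in m, angles in rad, forces in N, time in s.
With the tool pointing down it reaches from about 0.4 to 0.925 m from the base axis. Payload 12.5 kg.
Tool frame: the origin (TCP) lies at the very end of the fingers, on their centre line; the grasp point (between the pads) lies 19 mm behind it; z points along the fingers, x is the direction in which the jaws open and shut, and the axes are right-handed (so a half turn about z gives the same grasp; the last joint's range is limited). The gripper opens to 95 mm and grips with 3 to 60 N. Pads are 20 mm wide; open, the fingers measure 119 mm over their backs; the gripper's body (75 mm by 180 mm) begins 59 mm behind the grasp point.
Start: joints at [-1.389, 0.491, 1.559, -0, 1.092, -0.106], TCP at [0.177, -0.599, 0.215] pointing down, gripper open.
Joint ranges: [-3.1, 3.1], [-0.84, 2.19], [0.05, 2.79], [-1.13, 4.28], [0.06, 2.93], [-2.69, 2.69]. Speed limits (rad/s): [2.22, 2.22, 2.79, 3.14, 3.14, 3.14].

## Interface

Orientations are given as a unit quaternion [w, x, y, z].
In Python, from workcell import ctrl, read_camera, camera_model, order gives the robot as it stands.
- The arm moves only by the tool play_rows, never from a script. Its argument "commands" is a list of rows, each a list of 6 numbers: the shift along the tool's x, y, z in m, then the turn, a rotation vector about the tool's x, y, z in degrees. In form: [[tx, ty, tz, ax, ay, az], ...]. A call has 1 to 20 rows; each row is the pose to reach, as a shift and turn from the pose commanded when the call began, along the tool's axes at that moment; what a row does not reach only later rows make up. A row lasts 1/8 s, in which the tool goes at most 62.5 mm and 10.7 degrees, less where a joint would pass 70% of its speed; a pose out of reach is approached as far as the arm can. A call with a gripper value outside its range is refused whole. "claw" is the closure, from 0 (fully open) to 1 (shut), set as the call begins (left out, the last holds). The fingers move at their own pace and stop on an object; "newtons" is the grip in N (left out, the last holds). Time passes only in rows, so rows that repeat a pose let the fingers close. It gives the time, the measured TCP pose, the force and the opening at its end, in the units of the state.
- ctrl.read_state(): the state, without advancing time (a new reading comes with each control period).
- read_camera(name): name is "scene" or "top" or "wrist"; returns (picture, depth): 480x640x3 uint8, red, green, blue; 480x640 float32, m along the optical axis (not along the pixel's ray), 0 where there is no reading.
- camera_model(name): a dict with "mtx" (3x3 intrinsics, pixels), "world_from_camera" (4x4, takes a point from camera to world coordinates). Camera axes: x right, y down, z forward; pixel columns grow to the right and rows downward; lengths in m; the calibration is good to about 2 mm. A picture is of the moment at which its call begins: read the wrist's pose just before it. camera_model takes no time and is no camera call; for the wrist camera it gives the pose at the moment of the call.
- order.job_done(): hands the job in, once; it reports no verdict.
The state is a dict: "clock": time; "qpos": joint angles; "joint_velocities": joint speeds; "joint_torque": joint torques, N m; "tcp_pos": TCP position; "tool_rot": TCP orientation; "ft_force": force on the tool from outside, world axes, zero at the start; "wrist_torque": the same for the moment, N m; "opening": opening from 0.0 (shut) to 1.0 (fully open).
Only numpy, scipy, OpenCV 4.12 (cv2) and the standard library are available. Lean on these libraries where they do the work, as an engineer would, in place of code of your own. Each camera call takes 0.05 s, during which the arm holds its last target.

## Working session

There is one attempt and no reset: what is moved stays moved. The work goes in short steps, Python scripts to look and compute and a tool call to move; the robot and the scene stay as the last step left them, time stands still between calls to the robot, and variables do not carry over. Pictures are saved under pics/ and viewed, and the job is handed in when it is done.

Besides the shell and the picture viewer there is one more tool, called by a JSON object that holds its "name" and its "arguments", one argument or row to a line. play_rows: Moves the arm, as the interface text tells. Its arguments: {"type":"object","properties":{"commands":{"type":"array","items":{"type":"array","items":{"type":"number"}}},"claw":{"type":"number"},"newtons":{"type":"number"}},"required":["commands"]}

```bash
mkdir -p pics; ls
cat > h.py <<'E'
import numpy as np,cv2
from workcell import ctrl, read_camera, camera_model, order
def grab(n,tag):
    m=camera_model(n); p,d=read_camera(n)
    cv2.imwrite(f'pics/{tag}.png',p[:,:,::-1]); np.savez(f'pics/{tag}.npz',p=p,d=d,K=np.array(m['mtx']),T=np.array(m['world_from_camera']))
    return p,d,np.array(m['mtx']),np.array(m['world_from_camera'])
def ray(u,v,z,K,T):
    r=T[:3,:3]@np.linalg.inv(K)@[u,v,1]; o=T[:3,3]; return o+r*(z-o[2])/r[2]
def cloud(d,K,T):
    v,u=np.mgrid[:480,:640]; c=np.stack([(u-K[0,2])/K[0,0]*d,(v-K[1,2])/K[1,1]*d,d],-1)
    return c@T[:3,:3].T+T[:3,3]
E
python3 - <<'E'
from h import *
for n in('scene','top'):
    p,d,K,T=grab(n,n+'0'); print(n,K.tolist(),T.round(3).tolist())
print(ctrl.read_state())
E
```

```text
pics
scene [[483.8870706055334, 0.0, 316.137709330726], [0.0, 483.8870706055334, 238.21254021006078], [0.0, 0.0, 1.0]] [[-0.827, -0.416, 0.379, 0.185], [-0.562, 0.617, -0.55, 0.442], [-0.005, -0.668, -0.744, 0.867], [0.0, 0.0, 0.0, 1.0]]
top [[620.4189203197295, 0.0, 321.8391296358138], [0.0, 620.4189203197295, 253.24169840465225], [0.0, 0.0, 1.0]] [[-0.025, -0.989, 0.147, 0.38], [-1.0, 0.027, 0.01, -0.142], [-0.014, -0.147, -0.989, 1.403], [0.0, 0.0, 0.0, 1.0]]
{'clock': 0.1, 'qpos': array([-1.38859176e+00,  4.91507722e-01,  1.55935173e+00, -3.03689788e-05,
        1.09169997e+00, -1.05638152e-01]), 'joint_velocities': array([ 0.00047153, -0.00060745,  0.00072573,  0.00099523,  0.00160235,
        0.00112669]), 'joint_torque': array([ 1.92549385e-03, -6.13623977e+01, -2.58603537e+01,  6.93952991e-02,
        4.70707600e-02, -6.21752633e-05]), 'tcp_pos': array([ 0.17738367, -0.59909404,  0.2141276 ]), 'tool_rot': array([-3.18589248e-04,  8.01217043e-01, -5.98373643e-01, -3.63791298e-04]), 'ft_force': array([-0.5392715 ,  0.66091775, -0.28347197]), 'wrist_torque': array([-0.00923134, -0.00684562,  0.0141516 ]), 'opening': 1.0011084529564058}
```

View pics/scene0.png

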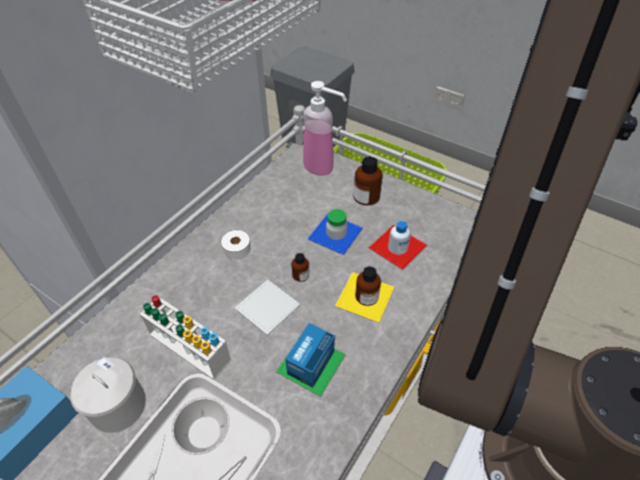

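View pics/top0.png

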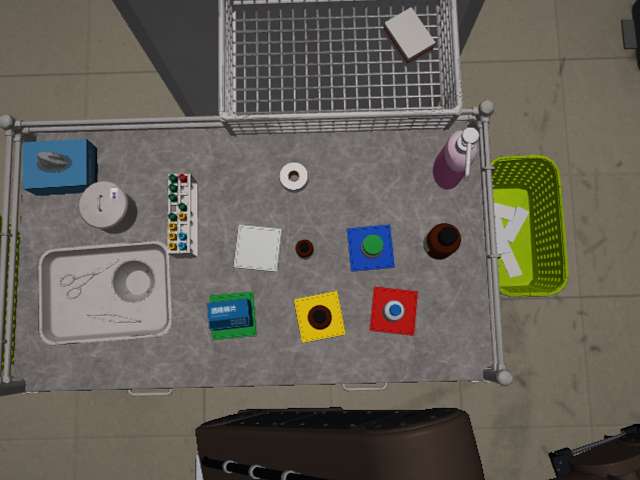

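The top view shows three brown bottles: a small one at (304,248), one on the yellow mat at (319,317) and a large one at (443,241). The middle-sized one should be the one on yellow, which I'll confirm by measuring. The carton is on green, the jar on blue, the blue-capped bottle on red, and white at (258,248) is empty.

```bash
cat > meas.py <<'E'
from h import *
import sys
def mats(p,K,T):
    hsv=cv2.cvtColor(p,cv2.COLOR_RGB2HSV); H,S,V=cv2.split(hsv); out={}
    roi=np.zeros(H.shape,bool); roi[200:360,180:430]=1
    ms={'red':((H<6)|(H>174))&(S>180)&(V>120),'yellow':(H>20)&(H<32)&(S>180)&(V>120),'blue':(H>108)&(H<120)&(S>180)&(V>120),'green':(H>60)&(H<80)&(S>180)&(V>60),'white':(S<25)&(V>190)}
    for n,m in ms.items():
        m=(m&roi).astype(np.uint8); m=cv2.morphologyEx(m,cv2.MORPH_OPEN,np.ones((3,3)))
        cs,_=cv2.findContours(m,0,2); c=max(cs,key=cv2.contourArea)
        pts=np.array([ray(u,v,.004,K,T)[:2] for u,v in c[:,0,:]],np.float32)
        r=cv2.minAreaRect(pts*1000)
        out[n]=r; print(n,np.round(r[0],1),np.round(r[1],1),'ang',round(r[2],1),'px',cv2.boundingRect(c))
    return out
def objs(d,K,T,seeds):
    X=cloud(d,K,T)
    for n,(u,v,rad) in seeds.items():
        q=X[max(0,v-rad):v+rad,u-rad:u+rad].reshape(-1,3); q=q[(q[:,2]>.012)&(q[:,2]<.3)]
        zt=np.percentile(q[:,2],98); t=q[q[:,2]>zt-.006]
        r=cv2.minAreaRect((t[:,:2]*1000).astype(np.float32)); 
        b=cv2.minAreaRect((q[:,:2]*1000).astype(np.float32))
        print(n,'ztop %.1f'%(zt*1000),'top',np.round(r[0],1),np.round(r[1],1),'ang',round(r[2],1),'| all',np.round(b[0],1),np.round(b[1],1),len(t))
E
python3 - <<'E'
from meas import *
f=np.load('pics/top0.npz');p,d,K,T=[f[k] for k in 'pdKT']
mats(p,K,T)
objs(d,K,T,dict(small=(304,248,18),mid=(319,317,24),large=(443,241,26),saline=(394,311,24),jar=(372,245,24),carton=(230,315,34),labels=(293,177,22)))
X=cloud(d,K,T); b=X[60:125,230:450].reshape(-1,3); print('basket z',np.percentile(b[:,2],[1,50,99]),b[b[:,2]>.3].min(0))
cr=cv2.resize(p[200:350,190:480][:,:,::-1],None,fx=2.7,fy=2.7,interpolation=2); cv2.imwrite('pics/crop.png',cr)
E
```

```text
red [ 454.1 -285.3] [97.9 98.4] ang 82.1 px (370, 287, 47, 48)
yellow [ 445.3 -118.7] [99.1 98.6] ang 9.7 px (295, 291, 50, 51)
blue [ 598.8 -238.5] [98.  97.4] ang 3.7 px (348, 225, 46, 46)
green [415.5  73.3] [22.2 96.1] ang 4.0 px (213, 325, 43, 14)Traceback (most recent call last):
  File "<stdin>", line 3, in <module>
  File "meas.py", line 9, in mats
    cs,_=cv2.findContours(m,0,2); c=max(cs,key=cv2.contourArea)
                                    ~~~^^^^^^^^^^^^^^^^^^^^^^^^
ValueError: max() iterable argument is empty
```

```bash
sed -i "s/'white':.*}/'white':(S<30)\&(V>160)}/; s/c=max(cs,key=cv2.contourArea)/c=np.concatenate([k for k in cs if cv2.contourArea(k)>15])/" meas.py
sed -i "s/m=(m&roi)/m=(m\&roi\&((n!='white')|(np.arange(640)[None]<300))\&((n!='green')|(np.arange(640)[None]<300)))/" meas.py
cat > r.py <<'E'
from meas import *
f=np.load('pics/top0.npz');p,d,K,T=[f[k] for k in 'pdKT']
print(cv2.cvtColor(p,cv2.COLOR_RGB2HSV)[248,258], cv2.cvtColor(p,cv2.COLOR_RGB2HSV)[300,252])
objs(d,K,T,dict(small=(304,248,18),mid=(319,317,24),large=(443,241,26),saline=(394,311,24),jar=(372,245,24),carton=(230,315,34),labels=(293,177,22)))
X=cloud(d,K,T); b=X[60:125,230:450].reshape(-1,3); print('basket z',np.percentile(b[:,2],[1,50,99]),b[b[:,2]>.3].min(0))
cr=cv2.resize(p[200:350,190:480][:,:,::-1],None,fx=2.7,fy=2.7,interpolation=2); cv2.imwrite('pics/crop.png',cr)
mats(p,K,T)
E
python3 r.py
```

```text
[ 30   1 187] [ 68 199 132]
small ztop 70.6 top [595.2 -88.1] [18.2 19.6] ang 26.9 | all [594. -88.] [38.1 38.4] 56
mid ztop 96.3 top [ 440.7 -119.5] [25.3 25.4] ang 43.3 | all [ 441.3 -117.8] [49.7 51.5] 102
large ztop 123.7 top [ 602.3 -394. ] [35.8 35.6] ang 77.0 | all [ 601.6 -392.8] [70.2 68.9] 201
saline ztop 88.0 top [ 450.7 -280.7] [21.3 21.2] ang 87.4 | all [ 461.3 -284.1] [82.7 64.8] 64
jar ztop 68.5 top [ 594.8 -239.6] [42.6 41.4] ang 80.3 | all [ 607.3 -244.4] [74.9 60.5] 208
carton ztop 70.7 top [452.3  77.2] [57.8 88.4] ang 5.4 | all [455.   76.5] [ 70.4 102.6] 606
labels ztop 36.6 top [763.3 -66.6] [61.4 60.6] ang 82.6 | all [764.1 -66.9] [63.9 63.2] 278
basket z [0.01608797 0.46640542 0.57381377] [ 0.37994552 -0.33023498  0.46283663]
red [ 454.1 -285.3] [97.9 98.4] ang 82.1 px (370, 287, 47, 48)
yellow [ 445.3 -118.7] [99.1 98.6] ang 9.7 px (295, 291, 50, 51)
blue [ 598.8 -238.5] [98.  97.4] ang 3.7 px (348, 225, 46, 46)
green [452.7  76.3] [97.2 96.7] ang 4.1 px (210, 292, 46, 47)
white [630.8  76.9] [237.8 120. ] ang 72.2 px (182, 200, 99, 71)
```

View pics/crop.png

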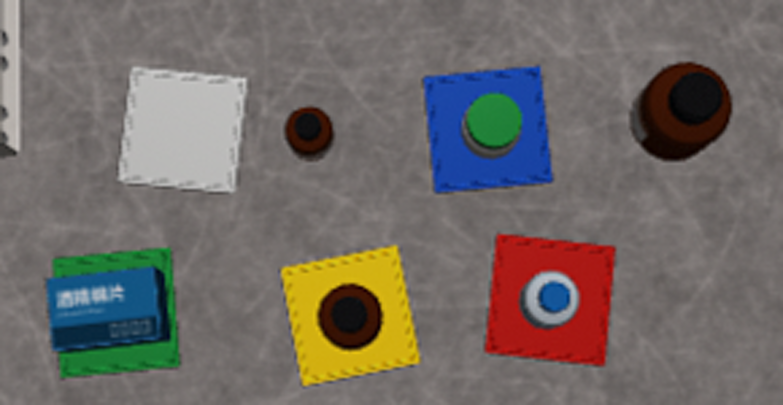

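Middle bottle confirmed: on yellow, about 51 mm wide and 94 mm tall. The other two are 38 mm/68 mm and 70 mm/120 mm. Plan: jar→white, carton→blue, jar→green, brown→white, saline→yellow, brown→red, always with the jaws along world x. First move: above the jar.

{"name": "play_rows", "arguments": {
  "commands": [
    [-0.018,-0.042,0,0,0,-6],
    [-0.037,-0.084,0,0,0,-12],
    [-0.056,-0.126,0.001,0,0,-18],
    [-0.075,-0.168,0.002,0,0,-24],
    [-0.094,-0.21,0.003,0,0,-30],
    [-0.113,-0.252,0.004,0,0,-36],
    [-0.132,-0.294,0.006,0,0,-42],
    [-0.151,-0.336,0.008,0,0,-48],
    [-0.17,-0.378,0.01,0,0,-54],
    [-0.189,-0.42,0.012,0,0,-60],
    [-0.208,-0.462,0.014,0,0,-66],
    [-0.2265,-0.503,0.014,0,0,-73.5],
    [-0.2265,-0.503,0.014,0,0,-73.5],
    [-0.2265,-0.503,0.014,0,0,-73.5]
  ],
  "claw": 0,
  "newtons": 20
}}

```text
clock: 1.85
tcp_pos: [0.595, -0.2394, 0.2002]
tool_rot: [-0.0, 1.0, -0.0, -0.0]
ft_force: [-0.4, -0.5, -0.2]
opening: 1.001
```

```bash
cat >> h.py <<'E'
from scipy.spatial.transform import Rotation as Ro
def st(goal=None,yaw=0):
    s=ctrl.read_state(); w=s['tool_rot']; R=Ro.from_quat([w[1],w[2],w[3],w[0]]).as_matrix()
    y=np.degrees(np.arctan2(R[1,0],R[0,0])); print('t %.2f'%s['clock'],'tcp',s['tcp_pos'].round(4),'yaw %.2f'%y,'open %.3f'%s['opening'],'F',s['ft_force'].round(1))
    if goal is not None: print('tool shift',(R.T@(np.array(goal)-s['tcp_pos'])).round(4),'az %.1f'%(y-yaw))
E
python3 - <<'E'
from h import *
st()
p,d,K,T=grab('wrist','w1'); grab('top','top1')
hsv=cv2.cvtColor(p,cv2.COLOR_RGB2HSV);H,S,V=cv2.split(hsv)
m=((H>55)&(H<85)&(S>120)).astype(np.uint8)
cs,_=cv2.findContours(m,0,2);c=max(cs,key=cv2.contourArea);(u,v),r=cv2.minEnclosingCircle(c);print(u,v,r,cv2.contourArea(c),ray(u,v,.064,K,T))
f=np.load('pics/top0.npz');p,d,K,T=[f[k] for k in 'pdKT']
g=((cv2.cvtColor(p,cv2.COLOR_RGB2HSV)[:,:,1]<30)&(p[:,:,0]>165))[215:280,225:290].astype(np.uint8)
cs,_=cv2.findContours(g,0,2);c=max(cs,key=cv2.contourArea)[:,0,:]+[225,215]
print(cv2.minAreaRect(np.array([ray(u,v,.004,K,T)[:2]*1000 for u,v in c],np.float32)))
E
```

```text
t 1.85 tcp [ 0.595  -0.2394  0.2002] yaw -0.05 open 1.001 F [-0.4 -0.5 -0.2]Traceback (most recent call last):
  File "<stdin>", line 6, in <module>
ValueError: max() iterable argument is empty
```

View pics/w1.png

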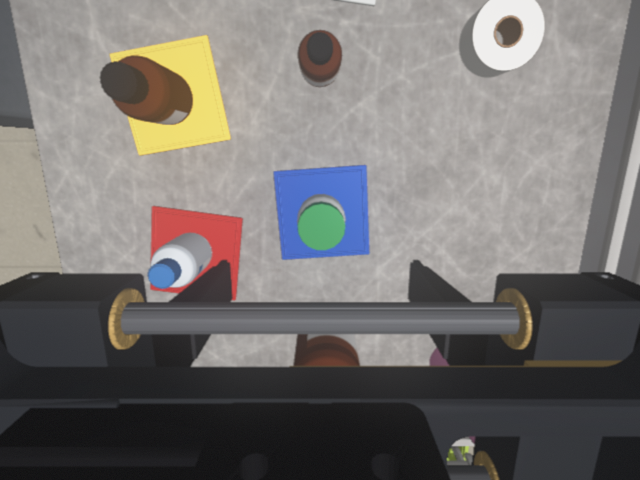

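The wrist view shows the jar lid at (321,226) on blue (321,212). It also shows yellow with the brown bottle at (125,80), red with saline at (165,272), and the labels at (509,32). I'll cross-check the positions from it.

Run:
```python
from h import *
f=np.load('pics/w1.npz');p,d,K,T=[f[k] for k in 'pdKT']
H,S,V=cv2.split(cv2.cvtColor(p,cv2.COLOR_RGB2HSV)); print('lid hsv',H[226,321],S[226,321],V[226,321], 'blue',H[180,300],S[180,300],'yel',H[60,130],S[60,130])
roi=np.zeros(H.shape,bool);roi[:300]=1
def rect(n,m,z,rows=300):
    m=(m&roi).astype(np.uint8); m=cv2.morphologyEx(m,2,np.ones((3,3)));cs,_=cv2.findContours(m,0,2);c=max(cs,key=cv2.contourArea)
    r=cv2.minAreaRect(np.array([ray(u,v,z,K,T)[:2]*1000 for u,v in c[:,0]],np.float32)); print(n,np.round(r[0],1),np.round(r[1],1),round(r[2],1))
rect('lid',(H>50)&(H<90)&(S>100)&(V>60),.064)
rect('blue',(H>105)&(H<125)&(S>150)&(np.arange(480)[:,None]<265)&(np.arange(640)[None]>250),.004)
rect('yellow',(H>18)&(H<35)&(S>90)&(V>120),.004)
X=cloud(d,K,T)
print('table z',np.median(X[100:140,380:420,2]),'lid z',np.median(X[215:235,310:330,2]),'small top',np.median(X[42:50,316:324,2]),'brown top',np.median(X[76:84,115:130].reshape(-1,3),0))
f=np.load('pics/top0.npz');p,d,K,T=[f[k] for k in 'pdKT']
g=((cv2.cvtColor(p,cv2.COLOR_RGB2HSV)[:,:,1]<30)&(p[:,:,0]>165))[215:280,225:290].astype(np.uint8)
cs,_=cv2.findContours(g,0,2);c=max(cs,key=cv2.contourArea)[:,0,:]+[225,215]
print('white',cv2.minAreaRect(np.array([ray(u,v,.004,K,T)[:2]*1000 for u,v in c],np.float32)))
st([.594,-.239,.021])
```

```text
lid hsv 69 117 172 blue 112 155 yel 9 118
lid [ 596.5 -241.3] [42.7 42.7] 90.0
blue [ 598.2 -239.8] [95.9 96.7] 4.0
yellow [ 445.5 -120.4] [99.8 99.4] 9.6
table z -0.00066981108839817 lid z 0.06331213965462565 small top 0.06729150055932603 brown top [ 0.4456714  -0.12031786  0.09245566]
white ((605.4384155273438, 19.81041717529297), (98.01953125, 97.95357513427734), 82.70826721191406)
t 1.95 tcp [ 0.5947 -0.2401  0.2006] yaw -0.11 open 0.999 F [ 0.2 -0.2 -0.1]
tool shift [-0.0007 -0.0011  0.1796] az -0.1
```

{"name": "play_rows", "arguments": {
  "commands": [
    [0.001,0.001,0.03,0,0,0],
    [0.001,0.001,0.06,0,0,0],
    [0.001,0.001,0.09,0,0,0],
    [0.001,0.001,0.115,0,0,0],
    [0.001,0.001,0.14,0,0,0],
    [0.001,0.001,0.16,0,0,0],
    [0.001,0.001,0.175,0,0,0],
    [0.001,0.001,0.179,0,0,0],
    [0.001,0.001,0.179,0,0,0]
  ]
}}

```text
clock: 3.08
tcp_pos: [0.5965, -0.2406, 0.0219]
tool_rot: [0.0, 1.0, -0.0, 0.0]
ft_force: [-0.4, 0.1, -0.3]
opening: 1.001
```

{"name": "play_rows", "arguments": {
  "commands": [
    [0,0,0,0,0,0],
    [0,0,0,0,0,0],
    [0,0,0,0,0,0],
    [0,0,0,0,0,0],
    [0,0,0,0,0,0],
    [0,0,0,0,0,0],
    [0,0,0,0,0,0],
    [0,0,0,0,0,0]
  ],
  "claw": 1,
  "newtons": 20
}}

```text
clock: 4.08
tcp_pos: [0.5964, -0.2404, 0.0217]
tool_rot: [0.0, 1.0, -0.0, -0.0]
ft_force: [-0.5, 0.6, 1.1]
opening: 0.517
```

{"name": "play_rows", "arguments": {
  "commands": [
    [0,0,-0.015,0,0,0],
    [0,0,-0.04,0,0,0],
    [0,0,-0.07,0,0,0],
    [0,0,-0.1,0,0,0],
    [0,0,-0.12,0,0,0],
    [0.001,-0.025,-0.12,0,0,0],
    [0.003,-0.065,-0.12,0,0,0],
    [0.004,-0.11,-0.12,0,0,0],
    [0.006,-0.155,-0.12,0,0,0],
    [0.007,-0.2,-0.12,0,0,0],
    [0.008,-0.24,-0.12,0,0,0],
    [0.008,-0.259,-0.12,0,0,0],
    [0.008,-0.259,-0.12,0,0,0]
  ]
}}

```text
clock: 5.7
tcp_pos: [0.6041, 0.02, 0.1414]
tool_rot: [0.0, 1.0, 0.001, -0.0]
ft_force: [-0.1, -1.1, -1.0]
opening: 0.518
```

{"name": "play_rows", "arguments": {
  "commands": [
    [0,0,0.025,0,0,0],
    [0,0,0.05,0,0,0],
    [0,0,0.075,0,0,0],
    [0,0,0.095,0,0,0],
    [0,0,0.108,0,0,0],
    [0,0,0.115,0,0,0],
    [0,0,0.119,0,0,0],
    [0,0,0.12,0,0,0],
    [0,0,0.12,0,0,0]
  ]
}}

```text
clock: 6.82
tcp_pos: [0.6047, 0.0187, 0.022]
tool_rot: [0.0, 1.0, -0.0, 0.0]
ft_force: [0.2, -0.1, -1.9]
opening: 0.519
```

{"name": "play_rows", "arguments": {
  "commands": [
    [0,0,0,0,0,0],
    [0,0,0,0,0,0],
    [0,0,0,0,0,0],
    [0,0,0,0,0,0],
    [0,0,0,0,0,0],
    [0,0,-0.02,0,0,0],
    [0,0,-0.05,0,0,0],
    [0,0,-0.09,0,0,0],
    [0,0,-0.13,0,0,0],
    [0,0,-0.16,0,0,0],
    [0,0,-0.18,0,0,0],
    [-0.03,-0.01,-0.18,0,0,0],
    [-0.07,-0.03,-0.18,0,0,-1.5],
    [-0.11,-0.045,-0.18,0,0,-3],
    [-0.14,-0.055,-0.18,0,0,-5],
    [-0.152,-0.058,-0.18,0,0,-5],
    [-0.152,-0.058,-0.18,0,0,-5],
    [-0.152,-0.058,-0.18,0,0,-5]
  ],
  "claw": 0
}}

```text
clock: 9.07
tcp_pos: [0.4536, 0.0764, 0.2016]
tool_rot: [0.0, 0.999, 0.043, 0.0]
ft_force: [0.7, 0.3, 0.4]
opening: 1.001
```

Run:
```python
from h import *
st([.4525,.0765,.021],5.2)
p,d,K,T=grab('wrist','w2'); 
X=cloud(d,K,T); m=(abs(X[:,:,2]-.066)<.008)&(X[:,:,0]<.52)&(X[:,:,1]>.0)&(abs(X[:,:,1]-.08)<.08)&(d>.1)
m=m.astype(np.uint8);m=cv2.morphologyEx(m,2,np.ones((3,3)));m[300:]=0
cs,_=cv2.findContours(m,0,2);c=max(cs,key=cv2.contourArea)
q=np.array([ray(u,v,.066,K,T)[:2]*1000 for u,v in c[:,0]],np.float32);print(cv2.boundingRect(c),cv2.minAreaRect(q),np.median(X[m>0],0))
```

```text
t 9.07 tcp [0.4536 0.0764 0.2016] yaw 4.94 open 1.001 F [0.7 0.3 0.4]
tool shift [-0.0012 -0.0003  0.1806] az -0.3
(285, 177, 65, 94) ((451.8091125488281, 76.14479064941406), (57.77421188354492, 87.85134887695312), 5.156212329864502) [0.45165856 0.07836453 0.06555192]
```

View pics/w2.png

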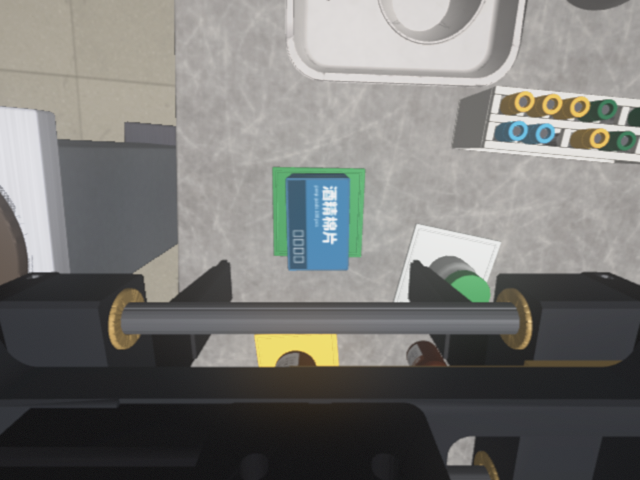

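The wrist view shows the carton top at (318,224), measured as 57.8 × 87.9 mm with yaw 5.2°, and the jar upright on white at (465,285). Grasping the carton.

{"name": "play_rows", "arguments": {
  "commands": [
    [-0.002,0,0.03,0,0,0],
    [-0.002,0,0.065,0,0,0],
    [-0.002,0,0.095,0,0,0],
    [-0.002,0,0.12,0,0,0],
    [-0.002,0,0.145,0,0,0],
    [-0.002,0,0.165,0,0,0],
    [-0.002,0,0.176,0,0,0],
    [-0.002,0,0.18,0,0,0],
    [-0.002,0,0.18,0,0,0]
  ]
}}

```text
clock: 10.25
tcp_pos: [0.4508, 0.0764, 0.0217]
tool_rot: [0.0, 0.999, 0.043, 0.0]
ft_force: [-0.4, -0.1, -0.3]
opening: 0.997
```

{"name": "play_rows", "arguments": {
  "commands": [
    [0,0,0,0,0,0],
    [0,0,0,0,0,0],
    [0,0,0,0,0,0],
    [0,0,0,0,0,0],
    [0,0,0,0,0,0],
    [0,0,0,0,0,0],
    [0,0,0,0,0,0],
    [0,0,0,0,0,0]
  ],
  "claw": 1,
  "newtons": 25
}}

```text
clock: 11.25
tcp_pos: [0.4507, 0.0765, 0.0217]
tool_rot: [0.0, 0.999, 0.044, 0.0]
ft_force: [1.1, 0.6, 4.4]
opening: 0.61
```

```bash
python3 -c "
from h import *
st([.5985,-.239,.0216],4)"
```

```text
t 11.25 tcp [0.4507 0.0765 0.0217] yaw 4.99 open 0.610 F [1.1 0.6 4.4]
tool shift [1.198e-01 3.272e-01 2.000e-04] az 1.0
```

{"name": "play_rows", "arguments": {
  "commands": [
    [0,0,-0.015,0,0,0],
    [0,0,-0.04,0,0,0],
    [0,0,-0.07,0,0,0],
    [0,0,-0.1,0,0,0],
    [0,0,-0.125,0,0,0],
    [0,0,-0.13,0,0,0],
    [0.007,0.02,-0.13,0,0,0],
    [0.02,0.055,-0.13,0,0,0],
    [0.035,0.095,-0.13,0,0,0],
    [0.05,0.135,-0.13,0,0,0],
    [0.065,0.175,-0.13,0,0,0.5],
    [0.08,0.215,-0.13,0,0,1],
    [0.095,0.255,-0.13,0,0,1],
    [0.107,0.29,-0.13,0,0,1],
    [0.116,0.315,-0.13,0,0,1],
    [0.12,0.327,-0.13,0,0,1],
    [0.12,0.327,-0.13,0,0,1],
    [0.12,0.327,-0.13,0,0,1]
  ]
}}

```text
clock: 13.5
tcp_pos: [0.5981, -0.2379, 0.1513]
tool_rot: [-0.0, 0.999, 0.035, -0.0]
ft_force: [0.3, 0.9, -2.1]
opening: 0.607
```

{"name": "play_rows", "arguments": {
  "commands": [
    [0,0,0.025,0,0,0],
    [0,0,0.05,0,0,0],
    [0,0,0.075,0,0,0],
    [0,0,0.1,0,0,0],
    [0,0,0.115,0,0,0],
    [0,0,0.124,0,0,0],
    [0,0,0.128,0,0,0],
    [0,0,0.13,0,0,0],
    [0,0,0.13,0,0,0]
  ]
}}

```text
clock: 14.62
tcp_pos: [0.5987, -0.2389, 0.022]
tool_rot: [0.0, 0.999, 0.035, 0.0]
ft_force: [1.1, -0.4, -0.7]
opening: 0.61
```

{"name": "play_rows", "arguments": {
  "commands": [
    [0,0,0,0,0,0],
    [0,0,0,0,0,0],
    [0,0,0,0,0,0],
    [0,0,0,0,0,0],
    [0,0,0,0,0,0],
    [0,0,-0.02,0,0,0],
    [0,0,-0.05,0,0,0],
    [0,0,-0.09,0,0,0],
    [0,0,-0.13,0,0,0],
    [0,0,-0.16,0,0,0],
    [0.002,-0.03,-0.17,0,0,0],
    [0.007,-0.08,-0.17,0,0,1],
    [0.012,-0.13,-0.17,0,0,2],
    [0.017,-0.18,-0.17,0,0,3],
    [0.021,-0.225,-0.17,0,0,4],
    [0.024,-0.25,-0.17,0,0,4],
    [0.024,-0.257,-0.17,0,0,4],
    [0.024,-0.257,-0.17,0,0,4],
    [0.024,-0.257,-0.17,0,0,4]
  ],
  "claw": 0
}}

```text
clock: 17.0
tcp_pos: [0.6046, 0.0182, 0.1919]
tool_rot: [0.0, 1.0, -0.001, 0.0]
ft_force: [-0.4, 0.1, -0.2]
opening: 0.998
```

Run:
```python
from meas import *
st([.6047,.0187,.0215])
p,d,K,T=grab('wrist','w3'); 
X=cloud(d,K,T); m=(abs(X[:,:,2]-.064)<.006)&(abs(X[:,:,0]-.605)<.05)&(abs(X[:,:,1]-.02)<.05)&(d>.1)
q=X[m][:,:2]*1000; print('jar',cv2.minAreaRect(q.astype(np.float32)))
p,d,K,T=grab('top','top3'); objs(d,K,T,dict(carton=(372,240,34)))
H,S,V=cv2.split(cv2.cvtColor(p,cv2.COLOR_RGB2HSV))
mats(p,K,T)
```

```text
t 17.00 tcp [0.6046 0.0182 0.1919] yaw -0.07 open 0.998 F [-0.4  0.1 -0.2]
tool shift [ 1.000e-04 -6.000e-04  1.704e-01] az -0.1
jar ((604.8237915039062, 17.7846736907959), (43.73318099975586, 44.468013763427734), 87.97367858886719)
carton ztop 70.5 top [ 598.7 -237. ] [58.8 88.1] ang 4.1 | all [ 590.  -237.9] [79.2 89.2] 626
red [ 454.1 -285.5] [97.5 98.4] ang 82.1 px (370, 287, 47, 48)
yellow [ 445.2 -118.7] [98.8 98.6] ang 9.7 px (295, 291, 50, 51)
blue [ 598.8 -238.6] [98.  97.2] ang 3.7 px (348, 226, 46, 45)
green [514.3  30.5] [ 32.1 216.3] ang 83.5 px (244, 241, 21, 95)
white [602.   -9.7] [40.9 99.4] ang 83.3 px (260, 227, 21, 44)
```

View pics/top3.png

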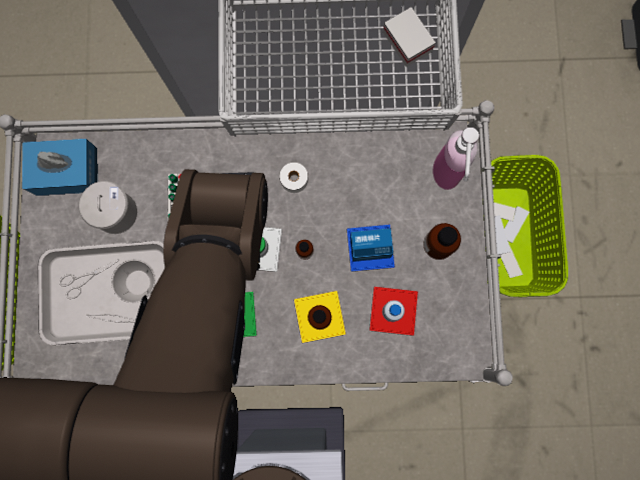

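View pics/w3.png

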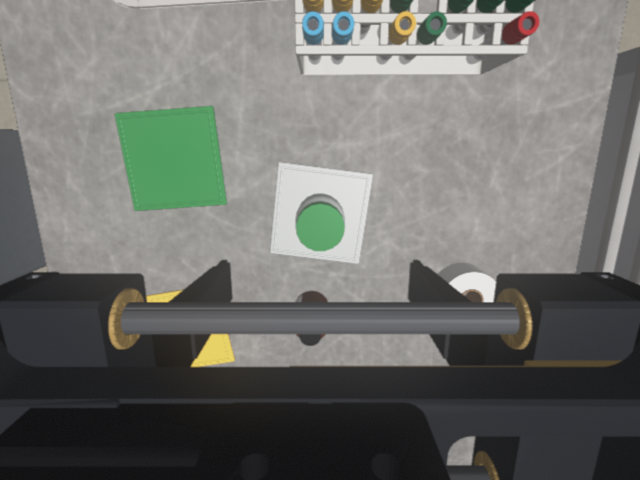

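The carton is well centred on blue. In the wrist view the jar stands on white at (320,222), and the empty green mat shows at (172,158).

{"name": "play_rows", "arguments": {
  "commands": [
    [0,0,0.03,0,0,0],
    [0,0,0.06,0,0,0],
    [0,0,0.09,0,0,0],
    [0,0,0.115,0,0,0],
    [0,0,0.14,0,0,0],
    [0,0,0.158,0,0,0],
    [0,0,0.168,0,0,0],
    [0,0,0.17,0,0,0],
    [0,0,0.17,0,0,0]
  ]
}}

```text
clock: 18.23
tcp_pos: [0.6049, 0.0191, 0.0221]
tool_rot: [0.0, 1.0, -0.0, 0.0]
ft_force: [0.1, 0.3, 0.2]
opening: 1.001
```

{"name": "play_rows", "arguments": {
  "commands": [
    [0,0,0,0,0,0],
    [0,0,0,0,0,0],
    [0,0,0,0,0,0],
    [0,0,0,0,0,0],
    [0,0,0,0,0,0],
    [0,0,0,0,0,0],
    [0,0,0,0,0,0],
    [0,0,0,0,0,0]
  ],
  "claw": 1,
  "newtons": 20
}}

```text
clock: 19.23
tcp_pos: [0.6046, 0.0192, 0.0216]
tool_rot: [0.0, 1.0, -0.0, 0.0]
ft_force: [-0.0, 1.3, 0.3]
opening: 0.52
```

Run:
```python
from h import *
f=np.load('pics/w3.npz');p,d,K,T=[f[k] for k in 'pdKT']
H,S,V=cv2.split(cv2.cvtColor(p,cv2.COLOR_RGB2HSV))
m=((H>55)&(H<80)&(S>90)).astype(np.uint8);m[:,240:]=0;m=cv2.morphologyEx(m,2,np.ones((3,3)))
cs,_=cv2.findContours(m,0,2);c=max(cs,key=cv2.contourArea)
r=cv2.minAreaRect(np.array([ray(u,v,.004,K,T)[:2]*1000 for u,v in c[:,0]],np.float32));print(r)
st([r[0][0]/1000,r[0][1]/1000+.0005,.0215])
```

```text
((452.81597900390625, 75.62918090820312), (98.26626586914062, 97.99755096435547), 3.9768669605255127)
t 19.23 tcp [0.6046 0.0192 0.0216] yaw -0.01 open 0.520 F [-0.   1.3  0.3]
tool shift [-1.518e-01 -5.690e-02  1.000e-04] az -0.0
```

{"name": "play_rows", "arguments": {
  "commands": [
    [0,0,-0.015,0,0,0],
    [0,0,-0.04,0,0,0],
    [0,0,-0.065,0,0,0],
    [0,0,-0.08,0,0,0],
    [-0.015,-0.006,-0.08,0,0,0],
    [-0.045,-0.017,-0.08,0,0,0],
    [-0.08,-0.03,-0.08,0,0,0],
    [-0.115,-0.043,-0.08,0,0,0],
    [-0.14,-0.053,-0.08,0,0,0],
    [-0.152,-0.057,-0.08,0,0,0],
    [-0.152,-0.057,-0.08,0,0,0],
    [-0.152,-0.057,-0.08,0,0,0],
    [-0.152,-0.057,-0.055,0,0,0],
    [-0.152,-0.057,-0.033,0,0,0],
    [-0.152,-0.057,-0.016,0,0,0],
    [-0.152,-0.057,-0.007,0,0,0],
    [-0.152,-0.057,-0.002,0,0,0],
    [-0.152,-0.057,0,0,0,0],
    [-0.152,-0.057,0,0,0,0]
  ]
}}

```text
clock: 21.6
tcp_pos: [0.4528, 0.0762, 0.0219]
tool_rot: [0.0, 1.0, -0.0, 0.0]
ft_force: [-0.5, 1.0, -1.5]
opening: 0.52
```

{"name": "play_rows", "arguments": {
  "commands": [
    [0,0,0,0,0,0],
    [0,0,0,0,0,0],
    [0,0,0,0,0,0],
    [0,0,0,0,0,0],
    [0,0,0,0,0,0],
    [0,0,-0.02,0,0,0],
    [0,0,-0.05,0,0,0],
    [0,0,-0.09,0,0,0],
    [0,0,-0.13,0,0,0],
    [0,0,-0.17,0,0,0],
    [0,0,-0.19,0,0,0],
    [-0.001,0.02,-0.2,0,0,0],
    [-0.003,0.06,-0.2,0,0,0],
    [-0.005,0.11,-0.2,0,0,0],
    [-0.007,0.15,-0.2,0,0,0],
    [-0.009,0.18,-0.2,0,0,0],
    [-0.01,0.196,-0.2,0,0,0],
    [-0.01,0.196,-0.2,0,0,0],
    [-0.01,0.196,-0.2,0,0,0]
  ],
  "claw": 0
}}

```text
clock: 23.98
tcp_pos: [0.4425, -0.1189, 0.2216]
tool_rot: [-0.0, 1.0, 0.0, -0.0]
ft_force: [0.6, -0.1, -1.0]
opening: 1.001
```

Run:
```python
from meas import *
st([.443,-.1195,.026])
p,d,K,T=grab('wrist','w4'); 
X=cloud(d,K,T); m=(abs(X[:,:,2]-.094)<.006)&(abs(X[:,:,0]-.445)<.05)&(abs(X[:,:,1]+.12)<.05)&(d>.1)
q=X[m][:,:2]*1000; print('cap',cv2.minAreaRect(q.astype(np.float32)),np.median(X[m],0))
m=(abs(X[:,:,2]-.064)<.006)&(abs(X[:,:,0]-.455)<.05)&(abs(X[:,:,1]-.076)<.05)&(d>.1)
q=X[m][:,:2]*1000; print('jar',cv2.minAreaRect(q.astype(np.float32)) if m.sum()>5 else 0)
```

```text
t 23.98 tcp [ 0.4425 -0.1189  0.2216] yaw 0.02 open 1.001 F [ 0.6 -0.1 -1. ]
tool shift [0.0005 0.0006 0.1956] az 0.0
cap ((441.3168640136719, -120.66088104248047), (28.012929916381836, 27.41255760192871), 89.28964233398438) [ 0.44090094 -0.11994064  0.09243518]
jar ((452.9312744140625, 62.19142532348633), (43.56818389892578, 21.205034255981445), 0.3298853635787964)
```

View pics/w4.png

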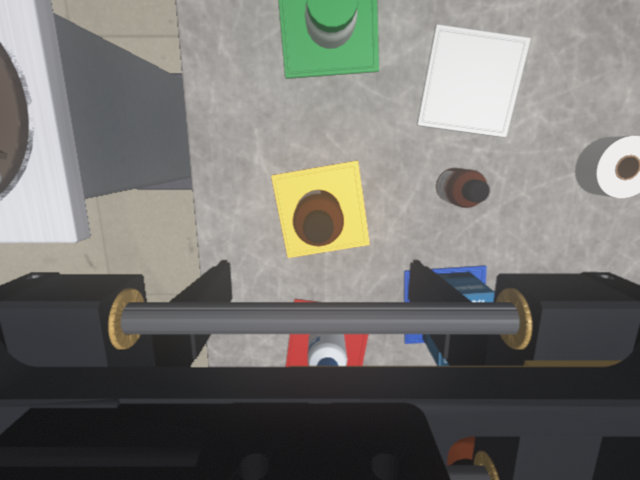

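The wrist view shows the brown bottle on yellow at (318,222), the jar upright on green at (331,15) and white empty at (473,82). Grasping the brown bottle.

{"name": "play_rows", "arguments": {
  "commands": [
    [-0.001,0.001,0.03,0,0,0],
    [-0.001,0.001,0.06,0,0,0],
    [-0.001,0.001,0.09,0,0,0],
    [-0.001,0.001,0.12,0,0,0],
    [-0.001,0.001,0.145,0,0,0],
    [-0.001,0.001,0.168,0,0,0],
    [-0.001,0.001,0.185,0,0,0],
    [-0.001,0.001,0.193,0,0,0],
    [-0.001,0.001,0.195,0,0,0],
    [-0.001,0.001,0.195,0,0,0]
  ]
}}

```text
clock: 25.28
tcp_pos: [0.4418, -0.1206, 0.027]
tool_rot: [0.0, 1.0, 0.0, 0.0]
ft_force: [0.1, 0.2, 0.5]
opening: 1.003
```

{"name": "play_rows", "arguments": {
  "commands": [
    [0,0,0,0,0,0],
    [0,0,0,0,0,0],
    [0,0,0,0,0,0],
    [0,0,0,0,0,0],
    [0,0,0,0,0,0],
    [0,0,0,0,0,0],
    [0,0,0,0,0,0],
    [0,0,0,0,0,0]
  ],
  "claw": 1,
  "newtons": 25
}}

```text
clock: 26.28
tcp_pos: [0.4415, -0.1208, 0.0266]
tool_rot: [0.0, 1.0, -0.0, -0.0]
ft_force: [-1.0, 0.2, 1.9]
opening: 0.546
```

```bash
python3 -c "
from h import *
st([.605,.019,.0265])"
```

```text
t 26.27 tcp [ 0.4415 -0.1208  0.0266] yaw -0.01 open 0.546 F [-1.   0.2  1.9]
tool shift [ 1.635e-01 -1.398e-01  1.000e-04] az -0.0
```

{"name": "play_rows", "arguments": {
  "commands": [
    [0,0,-0.015,0,0,0],
    [0,0,-0.04,0,0,0],
    [0,0,-0.07,0,0,0],
    [0,0,-0.1,0,0,0],
    [0,0,-0.12,0,0,0],
    [0.012,-0.01,-0.12,0,0,0],
    [0.037,-0.031,-0.12,0,0,0],
    [0.067,-0.057,-0.12,0,0,0],
    [0.1,-0.085,-0.12,0,0,0],
    [0.13,-0.111,-0.12,0,0,0],
    [0.153,-0.131,-0.12,0,0,0],
    [0.163,-0.14,-0.12,0,0,0],
    [0.163,-0.14,-0.12,0,0,0],
    [0.163,-0.14,-0.12,0,0,0]
  ]
}}

```text
clock: 28.02
tcp_pos: [0.6038, 0.0188, 0.1462]
tool_rot: [0.0, 1.0, -0.0, -0.0]
ft_force: [-0.5, -0.0, -0.7]
opening: 0.545
```

{"name": "play_rows", "arguments": {
  "commands": [
    [0,0,0.025,0,0,0],
    [0,0,0.05,0,0,0],
    [0,0,0.075,0,0,0],
    [0,0,0.095,0,0,0],
    [0,0,0.108,0,0,0],
    [0,0,0.115,0,0,0],
    [0,0,0.119,0,0,0],
    [0,0,0.12,0,0,0],
    [0,0,0.12,0,0,0]
  ]
}}

```text
clock: 29.15
tcp_pos: [0.6047, 0.0192, 0.027]
tool_rot: [0.0, 1.0, -0.0, 0.0]
ft_force: [0.3, 0.1, -0.7]
opening: 0.541
```

{"name": "play_rows", "arguments": {
  "commands": [
    [0,0,0,0,0,0],
    [0,0,0,0,0,0],
    [0,0,0,0,0,0],
    [0,0,0,0,0,0],
    [0,0,0,0,0,0],
    [0,0,-0.02,0,0,0],
    [0,0,-0.05,0,0,0],
    [0,0,-0.09,0,0,0],
    [0,0,-0.13,0,0,0],
    [0,0,-0.17,0,0,0],
    [0,0,-0.19,0,0,0],
    [-0.012,0.023,-0.19,0,0,0],
    [-0.035,0.068,-0.19,0,0,0],
    [-0.06,0.118,-0.19,0,0,0],
    [-0.085,0.167,-0.19,0,0,0],
    [-0.11,0.216,-0.19,0,0,0],
    [-0.135,0.264,-0.19,0,0,0],
    [-0.149,0.291,-0.19,0,0,0],
    [-0.154,0.301,-0.19,0,0,0],
    [-0.154,0.301,-0.19,0,0,0]
  ],
  "claw": 0
}}

```text
clock: 31.65
tcp_pos: [0.4505, -0.2817, 0.2166]
tool_rot: [-0.0, 1.0, -0.0, -0.0]
ft_force: [-0.3, 0.8, -0.1]
opening: 0.999
```

Run:
```python
from meas import *
st([.4507,-.282,.022])
p,d,K,T=grab('wrist','w5'); 
X=cloud(d,K,T); m=(abs(X[:,:,2]-.084)<.006)&(abs(X[:,:,0]-.45)<.05)&(abs(X[:,:,1]+.283)<.05)&(d>.1)
q=X[m][:,:2]*1000; print('cap',cv2.minAreaRect(q.astype(np.float32)),np.median(X[m],0))
H,S,V=cv2.split(cv2.cvtColor(p,cv2.COLOR_RGB2HSV))
for n,m in dict(red=((H<8)|(H>172))&(S>150),yellow=(H>18)&(H<35)&(S>90)&(V>120)).items():
    m=m.astype(np.uint8);m[290:]=0;m=cv2.morphologyEx(m,2,np.ones((3,3)))
    cs,_=cv2.findContours(m,0,2);c=max(cs,key=cv2.contourArea)
    print(n,cv2.boundingRect(c),cv2.minAreaRect(np.array([ray(u,v,.004,K,T)[:2]*1000 for u,v in c[:,0]],np.float32)))
```

```text
t 31.65 tcp [ 0.4505 -0.2817  0.2166] yaw -0.05 open 0.999 F [-0.3  0.8 -0.1]
tool shift [0.0002 0.0003 0.1946] az -0.1
cap ((450.7431945800781, -282.62017822265625), (24.768238067626953, 23.127620697021484), 89.90138244628906) [ 0.45118051 -0.2819977   0.08318575]
red (276, 167, 91, 93) ((453.4425964355469, -286.71514892578125), (96.96427917480469, 96.1357192993164), 82.09166717529297)
yellow (257, 0, 111, 115) ((444.5626220703125, -120.56950378417969), (99.56364440917969, 99.7022933959961), 9.57216739654541)
```

View pics/w5.png

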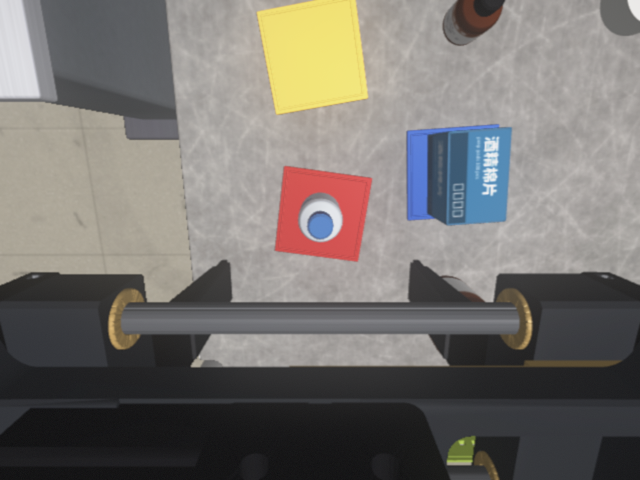

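The wrist view shows saline on red at (320,220), yellow empty at (312,55) and the carton standing on blue at (462,175). Grasping the saline bottle.

{"name": "play_rows", "arguments": {
  "commands": [
    [0,0.001,0.03,0,0,0],
    [0,0.001,0.06,0,0,0],
    [0,0.001,0.09,0,0,0],
    [0,0.001,0.12,0,0,0],
    [0,0.001,0.145,0,0,0],
    [0,0.001,0.168,0,0,0],
    [0,0.001,0.185,0,0,0],
    [0,0.001,0.193,0,0,0],
    [0,0.001,0.194,0,0,0],
    [0,0.001,0.194,0,0,0]
  ]
}}

```text
clock: 32.95
tcp_pos: [0.4509, -0.2827, 0.0232]
tool_rot: [0.0, 1.0, 0.0, 0.0]
ft_force: [-0.6, -1.0, 0.2]
opening: 0.997
```

{"name": "play_rows", "arguments": {
  "commands": [
    [0,0,0,0,0,0],
    [0,0,0,0,0,0],
    [0,0,0,0,0,0],
    [0,0,0,0,0,0],
    [0,0,0,0,0,0],
    [0,0,0,0,0,0],
    [0,0,0,0,0,0],
    [0,0,0,0,0,0]
  ],
  "claw": 1,
  "newtons": 20
}}

```text
clock: 33.95
tcp_pos: [0.4505, -0.2828, 0.0226]
tool_rot: [0.0, 1.0, -0.0, -0.0]
ft_force: [0.5, -0.3, -0.1]
opening: 0.471
```

```bash
python3 -c "
from h import *
st([.445,-.120,.0226])"
```

```text
t 33.95 tcp [ 0.4505 -0.2828  0.0226] yaw -0.01 open 0.471 F [ 0.5 -0.3 -0.1]
tool shift [-0.0055 -0.1628  0.    ] az -0.0
```

{"name": "play_rows", "arguments": {
  "commands": [
    [0,0,-0.015,0,0,0],
    [0,0,-0.04,0,0,0],
    [0,0,-0.065,0,0,0],
    [0,0,-0.08,0,0,0],
    [0,-0.015,-0.08,0,0,0],
    [-0.001,-0.045,-0.08,0,0,0],
    [-0.003,-0.08,-0.08,0,0,0],
    [-0.004,-0.115,-0.08,0,0,0],
    [-0.005,-0.145,-0.08,0,0,0],
    [-0.0055,-0.163,-0.08,0,0,0],
    [-0.0055,-0.163,-0.08,0,0,0],
    [-0.0055,-0.163,-0.08,0,0,0],
    [-0.0055,-0.163,-0.055,0,0,0],
    [-0.0055,-0.163,-0.033,0,0,0],
    [-0.0055,-0.163,-0.016,0,0,0],
    [-0.0055,-0.163,-0.007,0,0,0],
    [-0.0055,-0.163,-0.002,0,0,0],
    [-0.0055,-0.163,0,0,0,0],
    [-0.0055,-0.163,0,0,0,0]
  ]
}}

```text
clock: 36.33
tcp_pos: [0.4452, -0.1199, 0.0229]
tool_rot: [0.0, 1.0, -0.0, 0.0]
ft_force: [-0.3, -0.1, -1.1]
opening: 0.472
```

Release, rise, then go above the brown bottle on white (Δ +0.16, +0.139).

{"name": "play_rows", "arguments": {
  "commands": [
    [0,0,0,0,0,0],
    [0,0,0,0,0,0],
    [0,0,0,0,0,0],
    [0,0,0,0,0,0],
    [0,0,0,0,0,0],
    [0,0,-0.02,0,0,0],
    [0,0,-0.05,0,0,0],
    [0,0,-0.09,0,0,0],
    [0,0,-0.13,0,0,0],
    [0,0,-0.17,0,0,0],
    [0,0,-0.195,0,0,0],
    [0.012,-0.01,-0.2,0,0,0],
    [0.04,-0.035,-0.2,0,0,0],
    [0.075,-0.065,-0.2,0,0,0],
    [0.11,-0.095,-0.2,0,0,0],
    [0.14,-0.122,-0.2,0,0,0],
    [0.16,-0.139,-0.2,0,0,0],
    [0.16,-0.139,-0.2,0,0,0],
    [0.16,-0.139,-0.2,0,0,0]
  ],
  "claw": 0
}}

```text
clock: 38.7
tcp_pos: [0.6045, 0.0194, 0.2215]
tool_rot: [0.0, 1.0, 0.0, -0.001]
ft_force: [-0.6, 0.8, -0.4]
opening: 1.005
```

Run:
```python
from meas import *
st([.605,.019,.0265])
p,d,K,T=grab('wrist','w6'); 
X=cloud(d,K,T)
for n,(x,y,z) in dict(iod=(.605,.019,.094),jar=(.453,.076,.064),sal=(.445,-.12,.084)).items():
    m=(abs(X[:,:,2]-z)<.006)&(abs(X[:,:,0]-x)<.05)&(abs(X[:,:,1]-y)<.05)&(d>.1)
    q=X[m][:,:2]*1000
    if len(q)>5: print(n,cv2.minAreaRect(q.astype(np.float32)),np.median(X[m],0))
```

```text
t 38.70 tcp [0.6045 0.0194 0.2215] yaw 0.00 open 1.005 F [-0.6  0.8 -0.4]
tool shift [0.0008 0.0004 0.195 ] az 0.0
iod ((605.0419311523438, 19.56154441833496), (27.593626022338867, 27.520511627197266), 52.211570739746094) [0.60496134 0.02010208 0.09235125]
jar ((453.6702880859375, 74.2783203125), (43.83409881591797, 44.19318771362305), 9.800576210021973) [0.45428148 0.07456955 0.06320607]
```

View pics/w6.png

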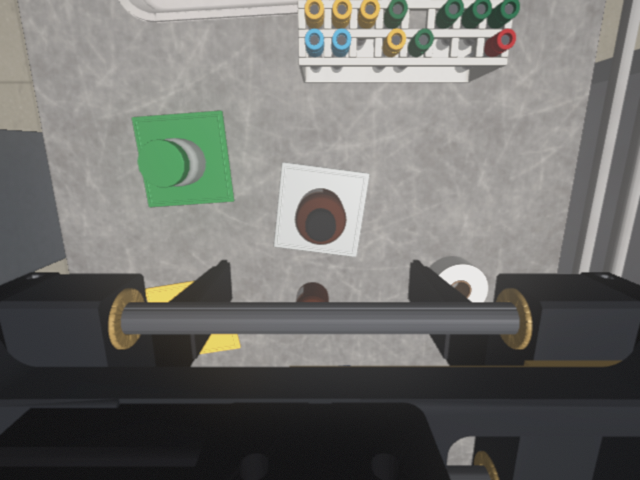

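The brown bottle stands on white at (320,220). The jar is on green at (165,165), about 1.5 mm off centre.

{"name": "play_rows", "arguments": {
  "commands": [
    [0,0,0.03,0,0,0],
    [0,0,0.06,0,0,0],
    [0,0,0.09,0,0,0],
    [0,0,0.12,0,0,0],
    [0,0,0.145,0,0,0],
    [0,0,0.168,0,0,0],
    [0,0,0.185,0,0,0],
    [0,0,0.193,0,0,0],
    [0,0,0.195,0,0,0],
    [0,0,0.195,0,0,0]
  ]
}}

```text
clock: 40.0
tcp_pos: [0.6053, 0.0192, 0.0281]
tool_rot: [0.0, 1.0, -0.0, 0.0]
ft_force: [-0.7, 1.1, 0.4]
opening: 1.004
```

{"name": "play_rows", "arguments": {
  "commands": [
    [0,0,0,0,0,0],
    [0,0,0,0,0,0],
    [0,0,0,0,0,0],
    [0,0,0,0,0,0],
    [0,0,0,0,0,0],
    [0,0,0,0,0,0],
    [0,0,0,0,0,0],
    [0,0,0,0,0,0]
  ],
  "claw": 1,
  "newtons": 25
}}

```text
clock: 41.0
tcp_pos: [0.605, 0.0192, 0.0276]
tool_rot: [0.0, 1.0, -0.0, -0.0]
ft_force: [0.2, -0.3, 1.0]
opening: 0.547
```

```bash
python3 -c "
from h import *
st([.4537,-.286,.0266])"
```

```text
t 41.00 tcp [0.605  0.0192 0.0276] yaw -0.01 open 0.547 F [ 0.2 -0.3  1. ]
tool shift [-0.1513  0.3053  0.001 ] az -0.0
```

{"name": "play_rows", "arguments": {
  "commands": [
    [0,0,-0.015,0,0,0],
    [0,0,-0.04,0,0,0],
    [0,0,-0.07,0,0,0],
    [0,0,-0.1,0,0,0],
    [0,0,-0.125,0,0,0],
    [0,0,-0.13,0,0,0],
    [-0.01,0.02,-0.13,0,0,0],
    [-0.027,0.055,-0.13,0,0,0],
    [-0.047,0.095,-0.13,0,0,0],
    [-0.067,0.135,-0.13,0,0,0],
    [-0.087,0.175,-0.13,0,0,0],
    [-0.107,0.215,-0.13,0,0,0],
    [-0.127,0.255,-0.13,0,0,0],
    [-0.142,0.287,-0.13,0,0,0],
    [-0.151,0.305,-0.13,0,0,0],
    [-0.151,0.305,-0.13,0,0,0],
    [-0.151,0.305,-0.13,0,0,0]
  ]
}}

```text
clock: 43.12
tcp_pos: [0.454, -0.2851, 0.1574]
tool_rot: [-0.0, 1.0, 0.0, -0.0]
ft_force: [0.8, 0.0, -1.4]
opening: 0.547
```

{"name": "play_rows", "arguments": {
  "commands": [
    [0,0,0.025,0,0,0],
    [0,0,0.05,0,0,0],
    [0,0,0.075,0,0,0],
    [0,0,0.1,0,0,0],
    [0,0,0.115,0,0,0],
    [0,0,0.124,0,0,0],
    [0,0,0.128,0,0,0],
    [0,0,0.13,0,0,0],
    [0,0,0.13,0,0,0]
  ]
}}

```text
clock: 44.25
tcp_pos: [0.4541, -0.2859, 0.028]
tool_rot: [0.0, 1.0, -0.0, 0.0]
ft_force: [0.4, -0.2, -0.3]
opening: 0.544
```

{"name": "play_rows", "arguments": {
  "commands": [
    [0,0,0,0,0,0],
    [0,0,0,0,0,0],
    [0,0,0,0,0,0],
    [0,0,0,0,0,0],
    [0,0,0,0,0,0],
    [0,0,-0.02,0,0,0],
    [0,0,-0.05,0,0,0],
    [0,0,-0.09,0,0,0],
    [0,0,-0.13,0,0,0],
    [0,0,-0.17,0,0,0],
    [0,0,-0.2,0,0,0],
    [0,0,-0.2,0,0,0],
    [-0.02,0.04,-0.2,0,0,0],
    [-0.05,0.09,-0.2,0,0,0],
    [-0.08,0.14,-0.2,0,0,0],
    [-0.1,0.18,-0.2,0,0,0],
    [-0.12,0.2,-0.2,0,0,0],
    [-0.12,0.2,-0.2,0,0,0],
    [-0.12,0.2,-0.2,0,0,0]
  ],
  "claw": 0
}}

```text
clock: 46.62
tcp_pos: [0.3342, -0.485, 0.2268]
tool_rot: [-0.001, 1.0, -0.0, -0.0]
ft_force: [-1.3, -0.2, 0.5]
opening: 1.0
```

Run:
```python
from meas import *
st()
p,d,K,T=grab('top','top9'); objs(d,K,T,dict(iod_red=(394,311,22),sal_yel=(319,317,22),carton=(372,242,32),jar=(232,315,20),small=(304,248,18),labels=(293,177,22)))
mats(p,K,T)
p,d,K,T=grab('wrist','w9')
```

```text
t 46.62 tcp [ 0.3342 -0.485   0.2268] yaw -0.01 open 1.000 F [-1.3 -0.2  0.5]
iod_red ztop 96.1 top [ 454.6 -283.6] [24.3 26.5] ang 54.4 | all [ 454.9 -283. ] [50.6 52.1] 97
sal_yel ztop 86.3 top [ 445.9 -117.9] [22.6 21. ] ang 43.5 | all [ 445.3 -117.9] [41.3 44.4] 80
carton ztop 70.6 top [ 598.8 -237. ] [58.6 87.7] ang 3.9 | all [ 590.8 -237.9] [75.6 88.9] 631
jar ztop 67.3 top [453.4  76. ] [41.5 40.9] ang 88.8 | all [458.7  74.3] [45.5 58.2] 245
small ztop 70.2 top [595.  -87.9] [17.5 20. ] ang 89.7 | all [594.5 -88. ] [38.1 38. ] 59
labels ztop 36.6 top [763.1 -65.8] [61.7 61.7] ang 88.8 | all [762.2 -67.4] [69.6 63.3] 283
red [ 454.1 -285.3] [97.9 98.4] ang 82.1 px (370, 287, 47, 48)
yellow [ 445.2 -118.7] [98.8 98.6] ang 9.7 px (295, 291, 50, 51)
blue [ 598.8 -238.6] [98.  97.2] ang 3.7 px (348, 226, 46, 45)
green [452.8  76.3] [97.1 96.8] ang 4.1 px (210, 292, 46, 47)
white [631.4  76.8] [236.7 122. ] ang 73.0 px (182, 200, 99, 71)
```

View pics/top9.png

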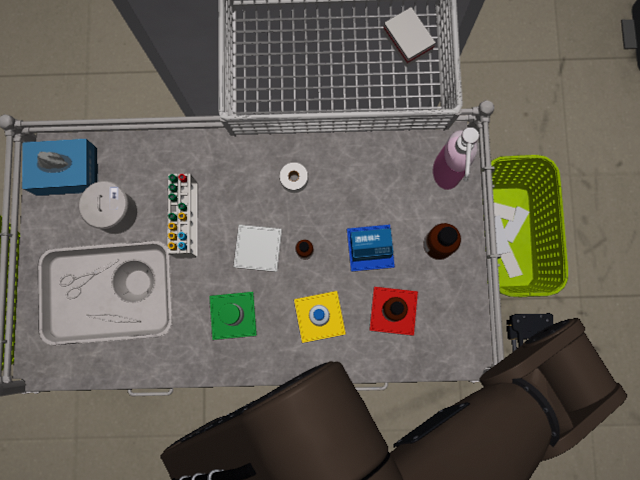

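The final top view shows the jar on green (233,314), saline on yellow (319,315), brown on red (396,309) and the carton on blue (372,243), each within about 2 mm of its mat centre. The labels haven't moved and the arm is clear.

```bash
python3 -c "
from workcell import order
print(order.job_done())"
```

```text
the job is handed in; nothing more can be done
None
```

All four supplies are on their own mats, and I handed the job in at about 47 s of the 138 s allowed; no verdict was reported.

I parked the jar on the white mat while the carton went to blue, then moved the jar to green. I then parked the middle-sized brown bottle (the one that started on yellow) on white while the saline bottle went to yellow, then moved the brown bottle to red.

**Last checks (top camera):**

| Item | Mat | Distance from mat centre |
|---|---|---|
| Brown bottle | red | about 2 mm |
| Blue-capped bottle | yellow | about 1 mm |
| Blue carton | blue | about 2 mm |
| Green-lidded jar | green | about 1 mm |

- **Standing:** all four looked upright, and their heights were as expected.
- **Surroundings:** the label roll and the small brown bottle measured within 1 mm of where they started. The arm ended clear of everything.
- **Disagreement:** the top camera's depth read 2–5 mm high compared with the known object heights. The wrist camera agreed with those heights to within 2 mm. The two cameras mostly agreed on positions to about 2 mm; one early wrist reading of the brown bottle was 5 mm off and went away when I re-measured from directly above.
- **Mask failure:** the top-camera colour mask for the white mat never isolated it, so I measured that mat with a separate crop. It was only a parking place, so this does not affect the result.

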